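Unplug the tester and sort the test plugs

TASK

Clear the test plugs from the bench: pull the flat plug that is still clicked into the sloping face of the tester straight out, without wrenching it in its socket, and sort all four plugs by type, the two flat ones into the long shallow tray and the two round ones into the square deep bin. Each ends down on the floor of its tray or bin, the flat ones lying flat on either side, not standing on end; leave the other things on the bench as they are.

Things in the scene. Friction and masses are not known exactly. Their poses are not given: they have to be found in the camera images.
- tester: Black wedge-shaped tester, fixed, 170 mm wide (y), 36 mm high at its front (-x, robot's side), 131 mm at its back, x from -66 to +86 mm. Origin: on the bench under the middle of the sloping face; z up. The face slopes 35 degrees from level: its outward normal is (-sin 35, 0, cos 35) in these axes, up and towards the front.
- socket (a point): Centre of the socket's mouth on the sloping face, 85 mm above the bench; axes as the tester's (not tilted). Slot 24 x 10 mm, 30 mm deep, square to the face, long side up the slope. Two sprung balls hold the plug, play 1 mm: about 10 N along the face's normal frees it within 5 mm, out after 26 mm. Over 20 N on the plug (gripped off-centre, pushed sideways) strains the socket.
- flat_plug_seated: Flat grey plug, seated in the tester at the start. Head 34 (x) x 34 (y) x 14 mm (z), origin at the head's centre; blade on +x: 22 wide, 8 thick, 26 mm long. 40 g. Seated: +x points into the face, the head stands 34 mm out of it (centre 17 mm out), its 14 mm thickness along the tester's y: grip across that with the tool square to the face.
- flat_plug_loose: A second flat plug, the same shape, size and axes (origin at the head's centre), lying flat on the bench: z up, 14 mm high, can be gripped across its 34 mm width (y).
- round_plug_a: Round grey plug: head 26 mm across, 30 mm high, origin at the head's centre (15 mm above the bench), with a metal barrel 14 mm across and 14 mm high on top; z is its axis. Stands on the bench, barrel up. About 45 g.
- round_plug_b: Second round plug, the same as round_plug_a.
- long_tray: White long shallow tray, fixed: 170 mm (x) x 100 mm (y) outside, 25 mm high, walls 4 mm, floor 4 mm; for the flat plugs. Origin: centre of its underside, on the bench, z up.
- square_bin: White square deep bin, fixed: 120 x 120 mm outside, 45 mm high, walls 4 mm, floor 4 mm; for the round plugs. Origin: centre of its underside, on the bench, z up.
- lens_cap: Bystander: blue disc cap, 40 mm across, 14 mm high, lying among the plugs. Origin: centre of its underside.
- screwdriver: Bystander: black screwdriver, 160 mm long, lying along its x between the plugs and the robot. Origin: underside, at mid-length.
- pliers: Bystander: yellow-handled pliers, 175 mm long (x), 12 mm high, lying to the right of the tester. Origin: on the bench near the middle.
- lens: Bystander: clear round lens, 50 mm across, 6 mm high, lying to the right of the tester. Origin: centre of its underside.
- brush: Bystander: small brush, 140 mm long, lying to the left of the tester. Origin: underside, at mid-length.
- tape_roll: Bystander: clear tape roll, 60 mm across, 18 mm high, lying to the left of the tester. Origin: centre of its underside.

How it is judged:
By the outcome, as a careful person would: the job done as asked, in the order asked, and still so for the second after the job is handed in, with the robot touching nothing.
It also fails if it takes over 72 s, if anything falls off the work surface, if the arm or the gripper's body presses on something with over 40 N, if the wrist force passes 120 N, or if a joint passes its speed limit or range.

ROBOT

A 6-joint arm with a two-finger parallel gripper is mounted at the origin on the work surface. World frame = base frame: x ahead of the robot, y to its left, z up, the work surface at z = 0. Lengths are in m, angles in rad, forces in N, time in s.
With the tool pointing down it reaches from about 0.3 to 0.775 m from the base axis. Payload 14.6 kg.
Tool frame: the origin (TCP) lies at the very end of the fingers, on their centre line; the grasp point (between the pads) lies 19 mm behind it; z points along the fingers, x is the direction in which the jaws open and shut, and the axes are right-handed (so a half turn about z gives the same grasp; the last joint's range is limited). The gripper opens to 94 mm and grips with 3 to 60 N. Pads are 16 mm wide; open, the fingers measure 119 mm over their backs; the gripper's body (75 mm by 177 mm) begins 78 mm behind the grasp point.
Start: joints at [-1.23, 0.3, 1.521, -0, 1.321, -0.067], TCP at [0.218, -0.505, 0.171] pointing down, gripper open.
Joint ranges: [-3.03, 3.03], [-0.79, 2.21], [0.23, 2.52], [-1.04, 4.18], [0, 3.07], [-2.55, 2.55]. Speed limits (rad/s): [2.22, 2.22, 2.57, 3.14, 3.14, 3.14].

INTERFACE

Orientations are given as [roll, pitch, yaw] about the fixed x, y, z axes, in that order (R = Rz(yaw) Ry(pitch) Rx(roll)).
In Python, from station import ctrl gives the robot as it stands.
- The arm moves only by the shell command python3 -m inch 'ROWS' [FORCE]. ROWS is JSON, one flat list of numbers, 7 for each row, row after row: the shift along the tool's x, y, z in cm, then the turn, a rotation vector about the tool's x, y, z in rad, then the opening, from 0 (shut) to 1 (fully open). In form: [tx, ty, tz, wx, wy, wz, claw, tx, ty, tz, wx, wy, wz, claw, ...]. A call has 1 to 20 rows; each row shifts and turns the commanded pose from where the row before left it, along the tool's axes as they then stand; what a row does not reach is not made up. A row lasts 1/8 s, in which the tool goes at most 62.5 mm and 10.7 degrees, less where a joint would pass 70% of its speed; a pose out of reach is approached as far as the arm can. A call is refused whole if a number of a shift passes 6.25 or a number of a turn 0.188, either way. A call with a gripper value outside its range is refused whole. The fingers move at their own pace and stop on an object; FORCE is the grip in N (left out, the last holds). Time passes only in rows, so rows that do not move let the fingers close. It gives the time, the measured TCP pose, the force and the opening at its end, in the units of the state.
- ctrl.get_obs(): the state, without advancing time (a new reading comes with each control period).
- ctrl.camera(name): name is "scene" or "top" or "wrist"; returns (picture, depth): 420x560x3 uint8, red, green, blue; 420x560 float32, m along the optical axis (not along the pixel's ray), 0 where there is no reading.
- ctrl.camera_params(name): a dict with "vertical_fov" (degrees; the focal length in pixels is half the picture's height over the tangent of half this angle, whatever the lens; pixels are square), "cx", "cy" (the principal point, pixels), "distortion" ([k1, k2, p1, p2, k3] as OpenCV has them; the pictures are not rectified), "camera_from_world" (4x4, takes a point from world to camera coordinates); the wrist camera has in their place "mount" (4x4, takes a point from camera to tool coordinates, whose origin is the TCP and whose axes are the tool frame's). Camera axes: x right, y down, z forward; pixel columns grow to the right and rows downward; lengths in m; the calibration is good to about 2 mm. A picture is of the moment at which its call begins: read the wrist's pose just before it. camera_params takes no time and is no camera call.
- ctrl.hand_in(): hands the job in, once; it reports no verdict.
Trained networks look in the newest picture that a camera, given by its name, has taken for a name from the list of things; names that differ only in an ending like _2 or _b are one class to them, and where a whole thing is asked for, a point or a joint stands for the part that bears it (a point fixed in the world has none). Each returns a list of dicts, best first, with "score" (0 to 1); they miss things now and then, are a little off and sometimes report something else, mostly with a low value. They report only what shows in the picture. A call takes as long as a camera call.
- ctrl.spot_in(camera, label): "bbox" ([centre column, centre row, width, height] in pixels, round what is visible of it).
- ctrl.place_of(camera, label): "centre" ([column, row] in pixels: a listed point, or the origin of a listed thing).
The state is a dict: "time_s": time; "qpos": joint angles; "joint_vel": joint speeds; "tau": joint torques, N m; "ee_pos": TCP position; "eef_rot": TCP orientation; "force": force on the tool from outside, world axes, zero at the start; "moment": the same for the moment, N m; "grip_width": finger opening in m.
Only numpy, scipy, OpenCV 4.12 (cv2) and the standard library are available. Lean on these libraries where they do the work, as an engineer would, in place of code of your own. Each camera call takes 0.05 s, during which the arm holds its last target. There are 200 camera calls.

## Working session

There is one attempt and no reset: what is moved stays moved. The work goes in short steps, Python scripts to look and compute and a shell command to move; the robot and the scene stay as the last step left them, time stands still between calls to the robot, and variables do not carry over. Pictures are saved under pics/ and viewed, about 8 in all and at most 12, crops included, and the job is handed in when it is done.

```bash
ls; mkdir -p pics
cat > h.py <<'E'
import numpy as np, cv2
from station import ctrl
from scipy.spatial.transform import Rotation as R
def T_tool(o):
    T=np.eye(4);T[:3,:3]=R.from_euler('xyz',o['eef_rot']).as_matrix();T[:3,3]=o['ee_pos'];return T
def cam(name):
    o=ctrl.get_obs(); im,d=ctrl.camera(name); p=ctrl.camera_params(name)
    W=T_tool(o)@np.array(p['mount']) if name=='wrist' else np.linalg.inv(np.array(p['camera_from_world']))
    f=im.shape[0]/2/np.tan(np.radians(p['vertical_fov'])/2)
    K=np.array([[f,0,p['cx']],[0,f,p['cy']],[0,0,1]])
    return im,d,W,K,np.array(p['distortion'],float)
def ray(c,uv):
    im,d,W,K,D=c
    n=cv2.undistortPoints(np.array([[uv]],float),K,D)[0,0]
    return np.array([n[0],n[1],1.])
def on_z(c,uv,z):
    r=c[2][:3,:3]@ray(c,uv);o=c[2][:3,3];return o+r*(z-o[2])/r[2]
def cloud(c):
    im,d,W,K,D=c
    v,u=np.mgrid[:d.shape[0],:d.shape[1]]
    n=cv2.undistortPoints(np.stack([u,v],-1).reshape(-1,1,2).astype(float),K,D)[:,0]
    P=np.c_[n,np.ones(len(n))]*d.reshape(-1,1)
    return (P@W[:3,:3].T+W[:3,3]).reshape(*d.shape,3)
def save(n,im): cv2.imwrite('pics/'+n,im[:,:,::-1])
def depth_at(c,uv): return cloud(c)[int(round(uv[1])),int(round(uv[0]))]
E
python3 - <<'E'
from h import *
c=cam('top');save('top.png',c[0])
for l in ['tester','socket','flat_plug_seated','flat_plug_loose','round_plug_a','long_tray','square_bin','lens_cap','screwdriver','pliers']:
    for r in ctrl.place_of('top',l)[:3]:
        print(l,round(r['score'],2),np.round(r['centre']),np.round(depth_at(c,r['centre']),3))
c=cam('scene');save('scene.png',c[0])
E
```

```text
pics
tester 0.64 [283. 164.] [ 0.628 -0.03   0.104]
socket 0.75 [283. 154.] [ 0.647 -0.029  0.117]
socket 0.42 [279. 157.] [ 0.652 -0.021  0.079]
flat_plug_seated 0.55 [279. 157.] [ 0.652 -0.021  0.079]
flat_plug_seated 0.54 [280. 163.] [ 0.631 -0.023  0.102]
flat_plug_seated 0.51 [134. 140.] [0.709 0.325 0.022]
flat_plug_loose 0.85 [294. 230.] [ 0.497 -0.059  0.015]
round_plug_a 0.7 [344. 245.] [ 0.459 -0.17   0.044]
round_plug_a 0.42 [243. 234.] [0.484 0.058 0.03 ]
long_tray 0.85 [115. 229.] [0.496 0.36  0.002]
long_tray 0.4 [292. 226.] [ 0.506 -0.054  0.014]
square_bin 0.84 [424. 246.] [ 0.464 -0.365  0.005]
lens_cap 0.8 [204. 235.] [0.483 0.149 0.011]
screwdriver 0.96 [261. 286.] [0.367 0.016 0.023]
screwdriver 0.73 [278. 156.] [ 0.653 -0.019  0.082]
pliers 0.71 [363. 182.] [ 0.616 -0.224  0.008]
pliers 0.69 [399. 159.] [ 0.673 -0.312  0.014]
pliers 0.57 [293. 229.] [ 0.499 -0.056  0.013]
```

View pics/top.png

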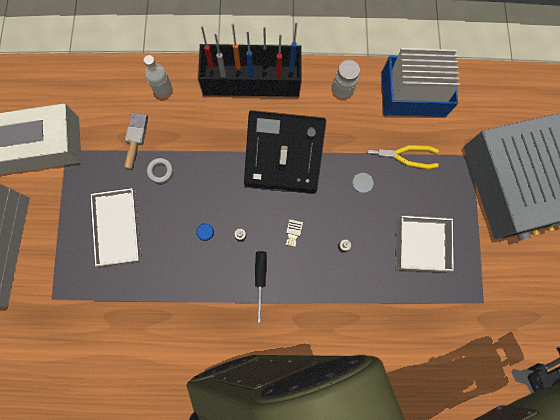

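View pics/scene.png

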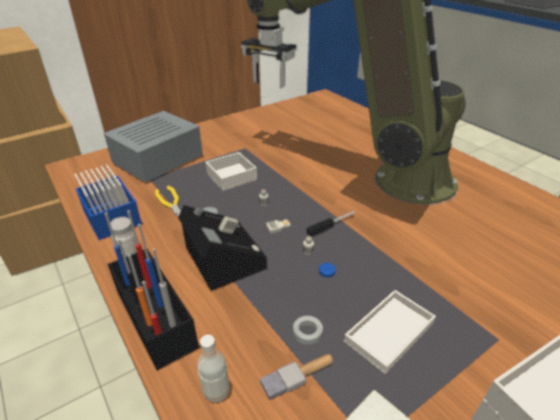

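Bench: tester at (285,152) with the seated plug at about (284,155), loose flat plug at (293,232) with its blade towards the robot, round plugs at (240,234) and (345,245), tray at (115,228), bin at (427,244). Next I'll get the tester face, the plug and the tray poses from depth.

```bash
cat >> h.py <<'E'
def rows_to(Tg,n):
    "constant twist rows (cm, rad) from the measured pose to Tg, screw motion"
    from scipy.linalg import logm
    o=ctrl.get_obs(); X=np.real(logm(np.linalg.inv(T_tool(o))@Tg))/n
    return np.r_[X[:3,3]*100,X[2,1],X[0,2],X[1,0]]
def pose(p,zdir,xdir):
    z=np.array(zdir,float);z/=np.linalg.norm(z);x=np.array(xdir,float);x-=z*(x@z);x/=np.linalg.norm(x)
    T=np.eye(4);T[:3,:3]=np.c_[x,np.cross(z,x),z];T[:3,3]=p;return T
E
python3 - <<'E'
from h import *
o=ctrl.get_obs();print(o['time_s'],o['ee_pos'],o['eef_rot'],o['force'],o['grip_width'])
print('toolx',T_tool(o)[:3,0]);print(ctrl.camera_params('wrist')['mount'])
c=cam('top');P=cloud(c)
np.save('topP.npy',P)
a=P[115:190,245:328].reshape(-1,3); a=a[a[:,2]>.025]
# RANSAC face plane
rng=np.random.default_rng(0);best=None
for _ in range(500):
    q=a[rng.choice(len(a),3,False)];n=np.cross(q[1]-q[0],q[2]-q[0]);n/=np.linalg.norm(n)+1e-12
    if n[2]<0:n=-n
    if not .7<n[2]<.9: continue
    k=abs((a-q[0])@n)<.003
    if best is None or k.sum()>best.sum():best=k
q=a[best];m=q.mean(0);n=np.linalg.svd(q-m)[2][2];n*=np.sign(n[2])
print('n',n,'slope',np.degrees(np.arccos(n[2])),'yaw',np.degrees(np.arctan2(-n[1],-n[0])),'mean',m,best.sum())
h=(a-m)@n;k=(h>.012)
b=a[k];print('plug pts',k.sum(),b.mean(0),b.min(0),b.max(0),h.max())
t=h[k];print('top',(t>t.max()-.006).sum(),b[t>t.max()-.008].mean(0))
def rect(sl,zl,zh,name):
    p=P[sl].reshape(-1,3);p=p[(p[:,2]>zl)&(p[:,2]<zh)]
    r=cv2.minAreaRect((p[:,:2]*1000).astype(np.float32));print(name,len(p),r,p[:,:2].mean(0))
rect(np.s_[180:275,85:145],.015,.04,'tray')
rect(np.s_[205:280,390:460],.03,.06,'bin')
rect(np.s_[212:252,280:308],.008,.03,'loose')
rect(np.s_[222:246,230:250],.01,.06,'rb')
rect(np.s_[232:258,335:355],.01,.06,'ra')
rect(np.s_[100:200,240:335],.03,.3,'tester')
E
```

```text
0.6 [ 0.21812755 -0.50489098  0.17085273] [-3.14156314e+00 -2.29957604e-05 -1.16301058e+00] [-0.54192165  0.67451119 -0.23903168] 0.09430799317556246
toolx [ 3.96577617e-01 -9.18001195e-01  2.29957604e-05]
[[ 9.99999154e-01  1.18470410e-03  5.36521300e-04 -3.87093465e-04]
 [-1.28593670e-03  9.62344922e-01  2.71828249e-01 -7.99624830e-02]
 [-1.94282509e-04 -2.71828709e-01  9.62345632e-01 -2.14372918e-01]
 [ 0.00000000e+00  0.00000000e+00  0.00000000e+00  1.00000000e+00]]
n [-0.57481034  0.05160724  0.81665768] slope 35.248399231488285 yaw -5.130336817060676 mean [ 0.66254158 -0.03135782  0.08667709] 4440
plug pts 161 [ 0.60258699 -0.03292279  0.26088021] [ 0.32257428 -0.09768309  0.10128729] [6.97262707e-01 4.93618497e-04 1.09264668e+00] 1.0185932841301553
top 24 [3.22574276e-01 4.93618497e-04 1.09264668e+00]
tray 621 ((498.83270263671875, 356.2215576171875), (172.72616577148438, 102.4092025756836), 8.105290412902832) [0.50015505 0.35776676]
bin 639 ((466.1202697753906, -358.1389465332031), (122.36749267578125, 120.98003387451172), 87.74165344238281) [ 0.46675668 -0.36014716]
loose 311 ((491.2641906738281, -56.715049743652344), (33.737770080566406, 60.4841423034668), 77.6531982421875) [ 0.49429962 -0.05732569]
rb 114 ((483.3780517578125, 64.33995056152344), (24.534339904785156, 24.449190139770508), 88.3553466796875) [0.48235114 0.06467333]
ra 119 ((460.6699523925781, -173.93133544921875), (23.740707397460938, 24.51042366027832), 1.4672330617904663) [ 0.46023597 -0.17276375]
tester 5607 ((670.8720092773438, -32.188209533691406), (170.66030883789062, 154.71775817871094), 84.96061706542969) [ 0.66547106 -0.03155814]
```

Run:
```python
from h import *
from scipy.linalg import expm,logm
y=np.radians(-5.05);s,c_=np.sin(np.radians(35)),np.cos(np.radians(35))
n=np.array([-s*np.cos(y),-s*np.sin(y),c_]);ty=np.array([-np.sin(y),np.cos(y),0])
Tg=pose(np.array([.665,-.032,.085])+.09*n,-n,-ty)
r=rows_to(Tg,16);print(np.round(r,3))
A=T_tool(ctrl.get_obs())
X=logm(np.linalg.inv(A)@Tg).real
for t in (.25,.5,.75,1):print((A@expm(X*t))[:3,3].round(3))
```

```text
[-2.581 -2.849  0.909  0.037  0.009  0.03 ]
[ 0.292 -0.369  0.142]
[ 0.386 -0.242  0.128]
[ 0.494 -0.128  0.134]
[ 0.614 -0.027  0.159]
```

```bash
python3 -m inch '[-2.58,-2.85,0.91,0.037,0.009,0.03,1, -2.58,-2.85,0.91,0.037,0.009,0.03,1, -2.58,-2.85,0.91,0.037,0.009,0.03,1, -2.58,-2.85,0.91,0.037,0.009,0.03,1, -2.58,-2.85,0.91,0.037,0.009,0.03,1, -2.58,-2.85,0.91,0.037,0.009,0.03,1, -2.58,-2.85,0.91,0.037,0.009,0.03,1, -2.58,-2.85,0.91,0.037,0.009,0.03,1, -2.58,-2.85,0.91,0.037,0.009,0.03,1, -2.58,-2.85,0.91,0.037,0.009,0.03,1, -2.58,-2.85,0.91,0.037,0.009,0.03,1, -2.58,-2.85,0.91,0.037,0.009,0.03,1, -2.58,-2.85,0.91,0.037,0.009,0.03,1, -2.58,-2.85,0.91,0.037,0.009,0.03,1, -2.58,-2.85,0.91,0.037,0.009,0.03,1, -2.58,-2.85,0.91,0.037,0.009,0.03,1, 0,0,0,0,0,0,1, 0,0,0,0,0,0,1]' 5
python3 - <<'E'
from h import *
c=cam('wrist');save('w1.png',c[0]);np.save('w1d.npy',c[1])
o=ctrl.get_obs();print(o['qpos'])
for l in ('socket','flat_plug_seated'):
  for r in ctrl.place_of('wrist',l)[:2]:print(l,r,depth_at(c,r['centre']))
print(ctrl.spot_in('wrist','flat_plug_seated')[:2])
P=cloud(c);np.save('w1P.npy',P)
E
```

```text
time_s: 2.9
ee_pos: [0.6055, -0.0217, 0.1489]
eef_rot: [-2.539, 0.005, -1.656]
force: [-0.1, 0.2, -0.6]
grip_width: 0.0937
[-0.10401691  0.12456654  1.92272537  0.03013135  0.49221602  1.53221272]
socket {'centre': [286.4, 189.7], 'score': 0.73} [ 0.64818346 -0.02759435  0.11939589]
socket {'centre': [37.8, 255.2], 'score': 0.5} [0.6390673  0.26159921 0.00124357]
flat_plug_seated {'centre': [286.5, 196.0], 'score': 0.85} [ 0.64473316 -0.02731616  0.11481008]
flat_plug_seated {'centre': [127.6, 386.7], 'score': 0.17} [0.53289799 0.03311424 0.25699055]
[{'bbox': [287.4, 197.7, 13.4, 49.0], 'score': 0.71}, {'bbox': [288.8, 187.7, 200.7, 179.0], 'score': 0.7}]
```

View pics/w1.png

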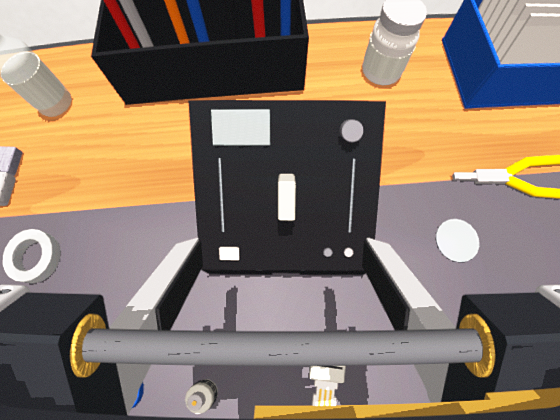

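The wrist view shows the seated plug head at columns 278–296, rows 173–222, standing out of the black face. Now I'll measure it against the face.

Run:
```python
from h import *
P=np.load('w1P.npy');a=P[105:265,205:375].reshape(-1,3);a=a[(a[:,2]>.03)&(a[:,2]<.2)]
y=np.radians(-5.05);n0=np.array([-.5736*np.cos(y),-.5736*np.sin(y),.8192])
h=a@n0;m=np.median(h);q=a[abs(h-m)<.004];ce=q.mean(0);n=np.linalg.svd(q-ce)[2][2];n*=np.sign(n[2])
print('n',n,'slope',np.degrees(np.arccos(n[2])),'yaw',np.degrees(np.arctan2(-n[1],-n[0])))
k=a[:,2]<10
r=cv2.minAreaRect((q[:,:2]*1000).astype(np.float32));print(r)
n=n0;ty=np.array([-np.sin(y),np.cos(y),0]);up=np.cross(ty,n);up*=np.sign(up[2])
b=P[165:230,270:302].reshape(-1,3);d=(b-ce)@n;b=b[(d>.02)&(d<.06)];d=d[(d>.02)&(d<.06)]
print(len(b),'height',np.percentile(d,[50,90]))
t=b[d>np.percentile(d,50)-.003]
u=(t-ce)@ty;v=(t-ce)@up
print('ty',np.percentile(u,[1,50,99]),'up',np.percentile(v,[1,50,99]))
mid=lambda x:(np.percentile(x,1)+np.percentile(x,99))/2
cface=ce+ty*mid(u)+up*mid(v);print('socket mouth',cface)
for off in (.05,.006):
  Tg=pose(cface+off*n,-n,-ty);print(off,np.round(rows_to(Tg,1),3),Tg[:3,3])
```

```text
bash:   567 Killed                     python3 - <<'E'
from h import *
P=np.load('w1P.npy');a=P[105:265,205:375].reshape(-1,3);a=a[(a[:,2]>.03)&(a[:,2]<.2)]
y=np.radians(-5.05);n0=np.array([-.5736*np.cos(y),-.5736*np.sin(y),.8192])
h=a@n0;m=np.median(h);q=a[abs(h-m)<.004];ce=q.mean(0);n=np.linalg.svd(q-ce)[2][2];n*=np.sign(n[2])
print('n',n,'slope',np.degrees(np.arccos(n[2])),'yaw',np.degrees(np.arctan2(-n[1],-n[0])))
k=a[:,2]<10
r=cv2.minAreaRect((q[:,:2]*1000).astype(np.float32));print(r)
n=n0;ty=np.array([-np.sin(y),np.cos(y),0]);up=np.cross(ty,n);up*=np.sign(up[2])
b=P[165:230,270:302].reshape(-1,3);d=(b-ce)@n;b=b[(d>.02)&(d<.06)];d=d[(d>.02)&(d<.06)]
print(len(b),'height',np.percentile(d,[50,90]))
t=b[d>np.percentile(d,50)-.003]
u=(t-ce)@ty;v=(t-ce)@up
print('ty',np.percentile(u,[1,50,99]),'up',np.percentile(v,[1,50,99]))
mid=lambda x:(np.percentile(x,1)+np.percentile(x,99))/2
cface=ce+ty*mid(u)+up*mid(v);print('socket mouth',cface)
for off in (.05,.006):
  Tg=pose(cface+off*n,-n,-ty);print(off,np.round(rows_to(Tg,1),3),Tg[:3,3])
E
```

SVD needs `full_matrices=False`, since the full U matrix used up the memory.

```bash
cat > m1.py <<'E'
from h import *
P=np.load('w1P.npy');a=P[105:265,205:375].reshape(-1,3);a=a[(a[:,2]>.03)&(a[:,2]<.2)]
y=np.radians(-5.05);n0=np.array([-.5736*np.cos(y),-.5736*np.sin(y),.8192])
h=a@n0;m=np.median(h);q=a[abs(h-m)<.004];ce=q.mean(0);n=np.linalg.svd(q-ce,full_matrices=False)[2][2];n*=np.sign(n[2])
print('n',n,'slope',np.degrees(np.arccos(n[2])),'yaw',np.degrees(np.arctan2(-n[1],-n[0])))
r=cv2.minAreaRect((q[:,:2]*1000).astype(np.float32));print(r)
n=n0;ty=np.array([-np.sin(y),np.cos(y),0]);up=np.cross(ty,n);up*=np.sign(up[2])
b=P[165:230,270:302].reshape(-1,3);d=(b-ce)@n;b=b[(d>.02)&(d<.06)];d=d[(d>.02)&(d<.06)]
print(len(b),'height',np.percentile(d,[50,90]))
t=b[d>np.percentile(d,50)-.003]
u=(t-ce)@ty;v=(t-ce)@up
print('ty',np.percentile(u,[1,50,99]),'up',np.percentile(v,[1,50,99]))
mid=lambda x:(np.percentile(x,1)+np.percentile(x,99))/2
cface=ce+ty*mid(u)+up*mid(v);print('socket mouth',cface)
for off in (.05,.006):
  Tg=pose(cface+off*n,-n,-ty);print(off,np.round(rows_to(Tg,1),3),Tg[:3,3])
E
python3 m1.py
```

```text
n [-0.57525804  0.04770566  0.81657967] slope 35.25614326223572 yaw -4.74064230307117
((661.6926879882812, -31.406661987304688), (163.87913513183594, 124.08444213867188), 85.05220794677734)
750 height [0.03348988 0.03447194]
ty [-0.00575922  0.0009137   0.00747123] up [-0.02157099 -0.00424276  0.01160912]
socket mouth [ 0.66013194 -0.02954967  0.08553082]
0.05 [ 2.580e-01 -8.510e-01  3.364e+00  8.000e-03  5.000e-03 -2.000e-03] [ 0.63156327 -0.02702511  0.12649082]
0.006 [ 2.690e-01 -8.680e-01  7.764e+00  8.000e-03  5.000e-03 -2.000e-03] [ 0.6567037  -0.02924672  0.09044602]
```

```bash
python3 -m inch '[0.07,-0.215,0.5,0.002,0.001,0,0.6, 0.07,-0.215,0.5,0.002,0.001,0,0.6, 0.07,-0.215,0.5,0.002,0.001,0,0.6, 0.06,-0.22,0.5,0.002,0.002,-0.002,0.6, 0,0,0.64,0,0,0,0.4, 0,0,0.64,0,0,0,0.4, 0,0,0.64,0,0,0,0.35, 0,0,0.64,0,0,0,0.35, 0,0,0.64,0,0,0,0.35, 0,0,0.64,0,0,0,0.35, 0,0,0.64,0,0,0,0.35, 0,0,0.64,0,0,0,0.35, 0,0,0.6,0,0,0,0.35, 0,0,0,0,0,0,0.35, 0,0,0,0,0,0,0.35]' 5
cat > m2.py <<'E'
from h import *
c=cam('wrist');save('w2.png',cv2.resize(c[0][110:330,180:400],(770,770))[:590])
P=cloud(c);np.save('w2P.npy',P)
A=T_tool(ctrl.get_obs());L=(P-A[:3,3])@A[:3,:3]*1000
for v in range(200,340,10):
    s=L[v];k=[(u,*s[u].round(0)) for u in range(225,345,4)]
np.save('L.npy',L)
E
python3 m2.py
```

```text
time_s: 4.97
ee_pos: [0.657, -0.0286, 0.091]
eef_rot: [-2.53, -0.0, -1.658]
force: [-0.2, 0.5, 0.7]
grip_width: 0.0329
```

View pics/w2.png

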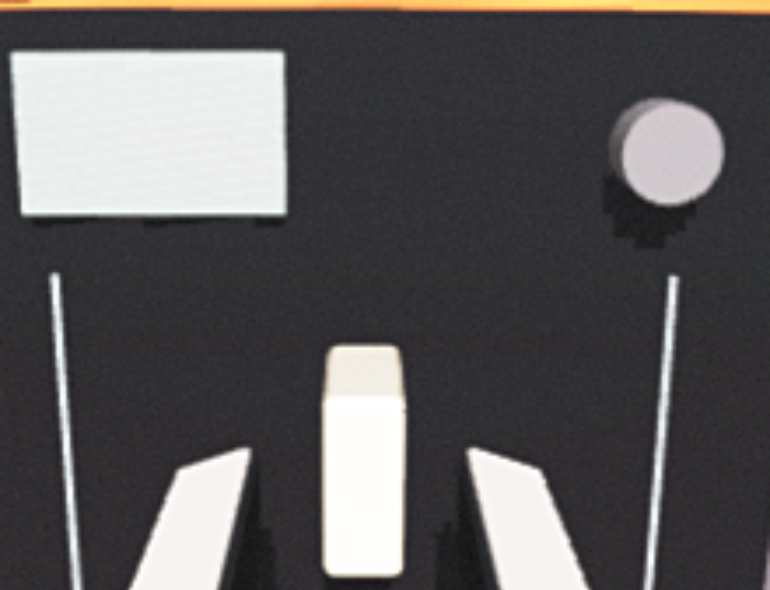

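The plug head (323–405) sits about 1 mm to the right of the middle of the fingers (250/467) in the crop. I'll check the fingers against the plug in tool coordinates using depth.

Run:
```python
import numpy as np
L=np.load('L.npy')
for v in (208,218,226,234,240,246,252,258,266,274):
    print(v,[(u,*L[v,u].astype(int)) for u in (236,240,244,248,252,256,268,276,284,292,298,310,314,318,322,326,330)])
m=(L[...,2]<-25)&(L[...,2]>-33);m[:,:265]=0;m[:,305:]=0;q=L[m]
print('head top',np.percentile(q,[1,50,99],axis=0))
for nm,s in(('l',np.s_[230:300,200:262]),('r',np.s_[230:300,305:370])):
    q=L[s].reshape(-1,3);q=q[(q[:,2]<-4)&(q[:,2]>-14)];print(nm,len(q),np.percentile(q,[2,50,98],axis=0).round(1))
```

```text
208 [(236, np.int64(-32), np.int64(-15), np.int64(6)), (240, np.int64(-29), np.int64(-15), np.int64(6)), (244, np.int64(-26), np.int64(-15), np.int64(6)), (248, np.int64(-24), np.int64(-16), np.int64(5)), (252, np.int64(-21), np.int64(-15), np.int64(7)), (256, np.int64(-18), np.int64(-15), np.int64(7)), (268, np.int64(-10), np.int64(-15), np.int64(6)), (276, np.int64(-4), np.int64(-15), np.int64(7)), (284, np.int64(0), np.int64(-15), np.int64(6)), (292, np.int64(6), np.int64(-16), np.int64(6)), (298, np.int64(10), np.int64(-15), np.int64(6)), (310, np.int64(18), np.int64(-15), np.int64(7)), (314, np.int64(21), np.int64(-15), np.int64(6)), (318, np.int64(24), np.int64(-15), np.int64(7)), (322, np.int64(26), np.int64(-15), np.int64(7)), (326, np.int64(29), np.int64(-15), np.int64(7)), (330, np.int64(32), np.int64(-15), np.int64(6))]
218 [(236, np.int64(-32), np.int64(-8), np.int64(6)), (240, np.int64(-29), np.int64(-8), np.int64(6)), (244, np.int64(-27), np.int64(-8), np.int64(6)), (248, np.int64(-24), np.int64(-8), np.int64(7)), (252, np.int64(-21), np.int64(-8), np.int64(7)), (256, n
[... 7460 characters left out ...]
25.31427728]]Traceback (most recent call last):
  File "<stdin>", line 8, in <module>
    return _quantile_unchecked(
        a, q, axis, out, overwrite_input, method, keepdims, weights)
    return _ureduce(a,
                    func=_quantile_ureduce_func,
    ...<5 lines>...
                    overwrite_input=overwrite_input,
                    method=method)
    r = func(a, **kwargs)
    result = _quantile(arr,
                       quantiles=q,
    ...<2 lines>...
                       out=out,
                       weights=wgt)
    slices_having_nans = np.isnan(arr[-1, ...])
                                  ~~~^^^^^^^^^
IndexError: index -1 is out of bounds for axis 0 with size 0
```

Measured in tool coordinates, the plug centre is about 0.6 mm in +x and y is centred. I'll nudge that way and close softly.

```bash
python3 -m inch '[0.06,0,0,0,0,0,0.3, 0,0,0,0,0,0,0.22, 0,0,0,0,0,0,0.17, 0,0,0,0,0,0,0.13, 0,0,0,0,0,0,0.1, 0,0,0,0,0,0,0.1, 0,0,0,0,0,0,0.1]' 4
python3 - <<'E'
from h import *
o=ctrl.get_obs();A=T_tool(o);print(np.array(o['force'])@A[:3,:3],np.array(o['moment'])@A[:3,:3],o['grip_width'])
E
```

```text
time_s: 5.9
ee_pos: [0.6569, -0.0292, 0.0909]
eef_rot: [-2.53, -0.0, -1.658]
force: [-0.1, 0.1, -0.5]
grip_width: 0.0094
[-0.1361398   0.33606126  0.3604252 ] [-0.25860348 -0.01422416  0.0026325 ] 0.009443994846805368
```

```bash
sed -i 's/w2/w3/g' m2.py; python3 m2.py
```

```text
(no output)
```

View pics/w3.png

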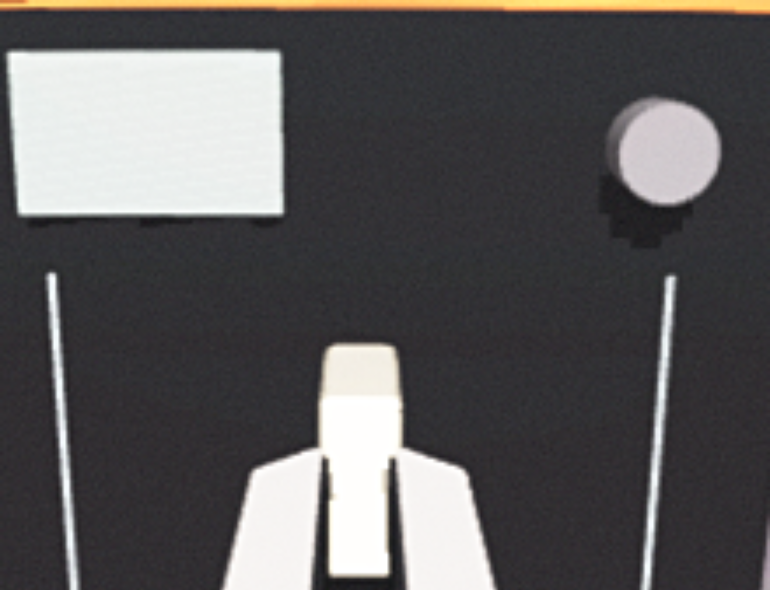

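Closing to 9.4 mm met no resistance. The depth suggests the fingertips end well behind the reported TCP, above the head. I'll check that independently of the wrist mount, using the scene camera.

Run:
```python
from h import *
L=np.load('L.npy')
q=L[225:300,235:330].reshape(-1,3);q=q[(q[:,2]<-29.5)&(q[:,2]>-120)&(abs(q[:,0])<30)]
print('wrist: lowest finger z',np.percentile(q[:,2],[90,97,99,100]).round(1))
A=T_tool(ctrl.get_obs())
c=cam('scene');P=cloud(c);M=(P-A[:3,3])@A[:3,:3]*1000
k=(abs(M[...,0])<35)&(abs(M[...,1])<30)&(M[...,2]>-100)&(M[...,2]<12)
vs,us=np.where(k);print(us.min(),us.max(),vs.min(),vs.max())
for z in range(-100,12,8):
    b=M[k&(M[...,2]>=z)&(M[...,2]<z+8)]
    if len(b):print(z,len(b),b.min(0).round(),b.max(0).round())
u,v=int(us.mean()),int(vs.mean());save('s2.png',cv2.resize(c[0][max(v-60,0):v+60,max(u-80,0):u+80],(800,600),interpolation=cv2.INTER_CUBIC))
tip=np.linalg.inv(c[2])@np.r_[A[:3,3],1];print('TCP px',cv2.projectPoints(tip[:3].reshape(1,3),np.zeros(3),np.zeros(3),c[3],c[4])[0],u,v)
```

```text
wrist: lowest finger z [-47.2 -41.3 -38.  -34.7]
210 252 189 241
-100 51 [ -18.  -12. -100.] [ 19.   8. -92.]
-92 55 [-18. -12. -92.] [ 17.   9. -84.]
-84 52 [-18. -13. -84.] [ 16.   9. -76.]
-76 51 [-18. -12. -76.] [ 16.   9. -68.]
-68 53 [-18. -12. -68.] [ 19.   9. -60.]
-60 48 [-19. -12. -60.] [ 18.   7. -52.]
-52 51 [-18. -12. -52.] [ 18.   8. -44.]
-44 38 [-16. -11. -44.] [ 15.   9. -37.]
-36 16 [-11. -11. -36.] [ 11.   5. -32.]
-28 51 [ -9. -17. -26.] [  6.  16. -20.]
-20 48 [ -8. -18. -20.] [  6.  17. -12.]
-12 46 [ -9. -19. -12.] [ 8. 17. -4.]
-4 48 [ -8. -18.  -4.] [ 5. 17.  4.]
4 212 [-35. -30.   4.] [35. 29. 11.]
TCP px [[[227.06518387 228.02597185]]] 233 216
```

View pics/s2.png

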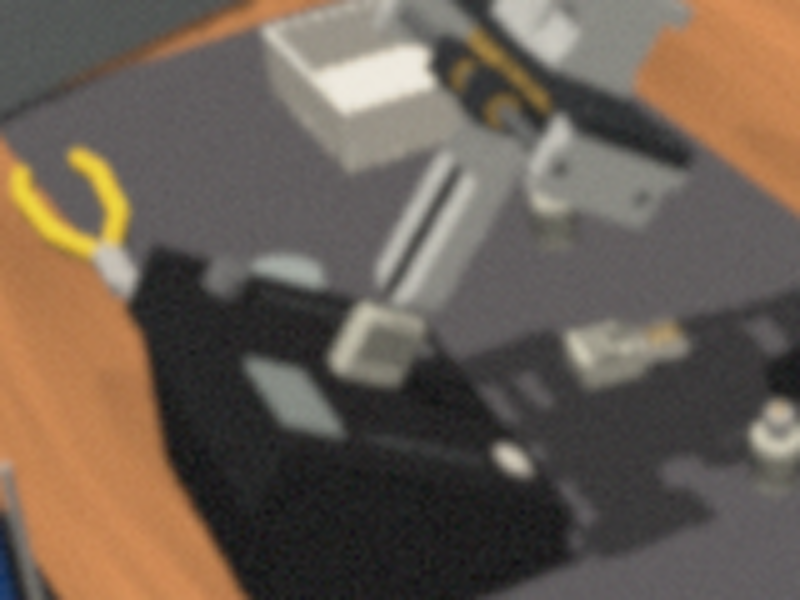

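Both cameras agree that the fingertips end about 34 mm short of the reported TCP, and in this picture the closed fingers (390,300) stop just above the head (380,345). I'll use that tool offset from here on: open, then go 34 mm deeper.

```bash
python3 -m inch '[0.03,0,0,0,0,0,0.35, 0,0,0,0,0,0,0.35, 0,0,0,0,0,0,0.35, 0,0,0,0,0,0,0.35, 0,0,0.5,0,0,0,0.35, 0,0,0.5,0,0,0,0.35, 0,0,0.5,0,0,0,0.35, 0,0,0.5,0,0,0,0.35, 0,0,0.5,0,0,0,0.35, 0,0,0.4,0,0,0,0.35, 0,0,0.3,0,0,0,0.35, 0,0,0.2,0,0,0,0.35, 0,0,0,0,0,0,0.2, 0,0,0,0,0,0,0.17, 0,0,0,0,0,0,0.15, 0,0,0,0,0,0,0.13, 0,0,0,0,0,0,0.1, 0,0,0,0,0,0,0.05]' 4
cat > f.py <<'E'
from h import *
o=ctrl.get_obs();A=T_tool(o);print('toolF',(np.array(o['force'])@A[:3,:3]).round(2),'M',(np.array(o['moment'])@A[:3,:3]).round(3),o['grip_width'])
E
python3 f.py
```

```text
time_s: 8.25
ee_pos: [0.6764, -0.0312, 0.0631]
eef_rot: [-2.53, -0.0, -1.658]
force: [-0.6, -0.5, 2.2]
grip_width: 0.0138
toolF [ 0.53 -0.77 -2.11] M [-0.316  0.041 -0.015] 0.013822855151748461
```

Gripped at 13.8 mm with almost no side load. Now I'll firm up the grip and pull straight out along the normal.

```bash
python3 -m inch '[0,0,0,0,0,0,0, 0,0,0,0,0,0,0, 0,0,-0.1,0,0,0,0, 0,0,-0.1,0,0,0,0, 0,0,-0.1,0,0,0,0]' 25; python3 f.py; python3 -m inch '[0,0,-0.1,0,0,0,0, 0,0,-0.1,0,0,0,0, 0,0,-0.15,0,0,0,0, 0,0,-0.2,0,0,0,0, 0,0,-0.3,0,0,0,0, 0,0,-0.4,0,0,0,0, 0,0,-0.4,0,0,0,0, 0,0,-0.4,0,0,0,0, 0,0,-0.4,0,0,0,0, 0,0,-0.6,0,0,0,0, 0,0,-1,0,0,0,0, 0,0,-1.5,0,0,0,0, 0,0,-1.5,0,0,0,0, 0,0,0,0,0,0,0]'; python3 f.py
```

```text
time_s: 8.88
ee_pos: [0.6748, -0.0311, 0.0654]
eef_rot: [-2.53, -0.0, -1.658]
force: [5.9, -0.7, -5.4]
grip_width: 0.0139
toolF [ 0.18 -1.79  7.87] M [ 0.249 -0.047  0.005] 0.013862480685044677
time_s: 10.62
ee_pos: [0.6343, -0.0275, 0.1249]
eef_rot: [-2.528, -0.0, -1.658]
force: [-0.3, -0.4, -0.0]
grip_width: 0.0137
toolF [ 0.42  0.2  -0.13] M [-0.283 -0.058  0.043] 0.013749115776739658
```

It came out cleanly: peak about 8 N axial at the check, 2 N sideways, and it is still held at 13.7 mm. In the tray I'll set its blade tip on the floor, tilted 25° across its thin side, so it topples flat.

```bash
cat > go.py <<'E'
from h import *
from scipy.linalg import logm,expm
def plan(Tg,n):
    A=T_tool(ctrl.get_obs());print(n,'rows of',np.round(rows_to(Tg,n),3))
    X=logm(np.linalg.inv(A)@Tg).real
    print([list((A@expm(X*t))[:3,3].round(3)) for t in (.2,.4,.6,.8,1)])
def tilt(p,yaw,t):
    c,s=np.cos(yaw),np.sin(yaw)
    return pose(p,[np.sin(t)*c,np.sin(t)*s,-np.cos(t)],[np.cos(t)*c,np.cos(t)*s,np.sin(t)])
E
python3 - <<'E'
from go import *
plan(tilt([.491,.355,.13],np.radians(8.1),np.radians(25)),20)
E
```

```text
20 rows of [-2.016e+00 -1.120e+00 -2.800e-01 -2.000e-03 -1.200e-02 -8.800e-02]
[[np.float64(0.659), np.float64(0.057), np.float64(0.153)], [np.float64(0.656), np.float64(0.149), np.float64(0.166)], [np.float64(0.624), np.float64(0.236), np.float64(0.165)], [np.float64(0.567), np.float64(0.307), np.float64(0.151)], [np.float64(0.491), np.float64(0.355), np.float64(0.13)]]
```

```bash
python3 -m inch '[-2.02,-1.12,-0.28,-0.002,-0.012,-0.088,0, -2.02,-1.12,-0.28,-0.002,-0.012,-0.088,0, -2.02,-1.12,-0.28,-0.002,-0.012,-0.088,0, -2.02,-1.12,-0.28,-0.002,-0.012,-0.088,0, -2.02,-1.12,-0.28,-0.002,-0.012,-0.088,0, -2.02,-1.12,-0.28,-0.002,-0.012,-0.088,0, -2.02,-1.12,-0.28,-0.002,-0.012,-0.088,0, -2.02,-1.12,-0.28,-0.002,-0.012,-0.088,0, -2.02,-1.12,-0.28,-0.002,-0.012,-0.088,0, -2.02,-1.12,-0.28,-0.002,-0.012,-0.088,0, -2.02,-1.12,-0.28,-0.002,-0.012,-0.088,0, -2.02,-1.12,-0.28,-0.002,-0.012,-0.088,0, -2.02,-1.12,-0.28,-0.002,-0.012,-0.088,0, -2.02,-1.12,-0.28,-0.002,-0.012,-0.088,0, -2.02,-1.12,-0.28,-0.002,-0.012,-0.088,0, -2.02,-1.12,-0.28,-0.002,-0.012,-0.088,0, -2.02,-1.12,-0.28,-0.002,-0.012,-0.088,0, -2.02,-1.12,-0.28,-0.002,-0.012,-0.088,0, -2.02,-1.12,-0.28,-0.002,-0.012,-0.088,0, -2.02,-1.12,-0.28,-0.002,-0.012,-0.088,0]'
python3 - <<'E'
from go import *
plan(tilt([.491,.355,.010],np.radians(8.1),np.radians(25)),10)
E
```

```text
time_s: 13.12
ee_pos: [0.5047, 0.361, 0.1362]
eef_rot: [-3.133, -0.437, 0.143]
force: [-0.0, -0.8, -0.5]
grip_width: 0.0141
10 rows of [-6.640e-01  4.500e-02  1.083e+00 -1.000e-03 -0.000e+00  0.000e+00]
[[np.float64(0.502), np.float64(0.36), np.float64(0.111)], [np.float64(0.499), np.float64(0.359), np.float64(0.086)], [np.float64(0.496), np.float64(0.358), np.float64(0.06)], [np.float64(0.494), np.float64(0.356), np.float64(0.035)], [np.float64(0.491), np.float64(0.355), np.float64(0.01)]]
```

```bash
python3 -m inch '[-0.66,0.045,1.08,-0.001,0,0,0, -0.66,0.045,1.08,-0.001,0,0,0, -0.66,0.045,1.08,-0.001,0,0,0, -0.66,0.045,1.08,-0.001,0,0,0, -0.66,0.045,1.08,-0.001,0,0,0, -0.66,0.045,1.08,-0.001,0,0,0, -0.66,0.045,1.08,-0.001,0,0,0, -0.66,0.045,1.08,-0.001,0,0,0, -0.66,0.045,1.08,-0.001,0,0,0, 0,0,0,0,0,0,0]'
python3 f.py
python3 - <<'E'
from go import *
plan(tilt([.491,.355,.010],np.radians(8.1),np.radians(25)),1)
E
```

```text
time_s: 14.38
ee_pos: [0.4929, 0.3551, 0.0224]
eef_rot: [-3.142, -0.436, 0.141]
force: [-0.3, -0.2, 0.2]
grip_width: 0.0138
toolF [-0.2   0.13 -0.28] M [-0.006 -0.109 -0.053] 0.013795842202116939
1 rows of [-6.910e-01 -1.300e-02  1.042e+00  0.000e+00 -0.000e+00 -1.000e-03]
[[np.float64(0.492), np.float64(0.355), np.float64(0.02)], [np.float64(0.492), np.float64(0.355), np.float64(0.017)], [np.float64(0.492), np.float64(0.355), np.float64(0.015)], [np.float64(0.491), np.float64(0.355), np.float64(0.012)], [np.float64(0.491), np.float64(0.355), np.float64(0.01)]]
```

```bash
python3 -m inch '[-0.23,0,0.35,0,0,0,0, -0.23,0,0.35,0,0,0,0, -0.23,0,0.34,0,0,0,0, 0,0,0,0,0,0,0, 0,0,0,0,0,0,0.5, 0,0,0,0,0,0,0.5, 0,0,0,0,0,0,0.5, 0,0,0,0,0,0,0.5, 0,0,-1,0,0,0,0.5, 0,0,-2,0,0,0,0.5, 0,0,-3,0,0,0,0.5, 0,0,-4,0,0,0,0.5, 0,0,-4,0,0,0,0.5, 0,0,-4,0,0,0,0.5]'
python3 - <<'E'
from go import *
c=cam('top');save('t2.png',cv2.resize(c[0][170:290,60:480],(800,229)))
P=cloud(c);np.save('topP2.npy',P)
w=P[190:270,90:142].reshape(-1,3);t=np.radians(8.1);Rm=np.array([[np.cos(t),np.sin(t)],[-np.sin(t),np.cos(t)]])
l=(w[:,:2]-[.4988,.3562])@Rm.T;k=(w[:,2]>.008)&(w[:,2]<.1)&(abs(l[:,0])<.076)&(abs(l[:,1])<.042)
print(k.sum(),l[k].min(0),l[k].max(0),np.percentile(w[k,2],[5,50,95]))
E
```

```text
time_s: 16.12
ee_pos: [0.4151, 0.3442, 0.1761]
eef_rot: [-3.14, -0.438, 0.14]
force: [-0.2, -0.5, 0.1]
grip_width: 0.047
361 [-0.07489262 -0.03870391] [0.07369004 0.04182373] [0.00849279 0.01639396 0.02063251]
```

View pics/t2.png

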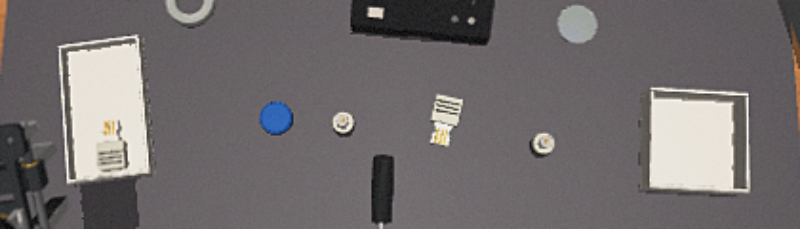

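The first flat plug lies flat at the near end of the tray (crop 110,145), and everything else is undisturbed. Next is the loose flat plug: move above it and measure with the wrist camera.

Run:
```python
from go import *
plan(tilt([.504,-.0595,.07],np.radians(77.6),0),20)
```

```text
20 rows of [-1.24   1.846  0.378  0.013 -0.02  -0.06 ]
[[np.float64(0.396), np.float64(0.263), np.float64(0.149)], [np.float64(0.395), np.float64(0.177), np.float64(0.123)], [np.float64(0.413), np.float64(0.091), np.float64(0.103)], [np.float64(0.45), np.float64(0.011), np.float64(0.085)], [np.float64(0.504), np.float64(-0.06), np.float64(0.07)]]
```

```bash
python3 -m inch '[-1.24,1.85,0.38,0.013,-0.02,-0.06,0.6, -1.24,1.85,0.38,0.013,-0.02,-0.06,0.6, -1.24,1.85,0.38,0.013,-0.02,-0.06,0.6, -1.24,1.85,0.38,0.013,-0.02,-0.06,0.6, -1.24,1.85,0.38,0.013,-0.02,-0.06,0.6, -1.24,1.85,0.38,0.013,-0.02,-0.06,0.6, -1.24,1.85,0.38,0.013,-0.02,-0.06,0.6, -1.24,1.85,0.38,0.013,-0.02,-0.06,0.6, -1.24,1.85,0.38,0.013,-0.02,-0.06,0.6, -1.24,1.85,0.38,0.013,-0.02,-0.06,0.6, -1.24,1.85,0.38,0.013,-0.02,-0.06,0.6, -1.24,1.85,0.38,0.013,-0.02,-0.06,0.6, -1.24,1.85,0.38,0.013,-0.02,-0.06,0.6, -1.24,1.85,0.38,0.013,-0.02,-0.06,0.6, -1.24,1.85,0.38,0.013,-0.02,-0.06,0.6, -1.24,1.85,0.38,0.013,-0.02,-0.06,0.6, -1.24,1.85,0.38,0.013,-0.02,-0.06,0.6, -1.24,1.85,0.38,0.013,-0.02,-0.06,0.6, -1.24,1.85,0.38,0.013,-0.02,-0.06,0.6, 0,0,0,0,0,0,0.6]' 20
python3 - <<'E'
from go import *
c=cam('wrist');P=cloud(c)
p=P.reshape(-1,3);k=(abs(p[:,0]-.497)<.05)&(abs(p[:,1]+.058)<.045)
for lo,hi in((.005,.022),(.0125,.022)):
    q=p[k&(p[:,2]>lo)&(p[:,2]<hi)];r=cv2.minAreaRect((q[:,:2]*1000).astype(np.float32));print(len(q),r,q[:,:2].mean(0),np.percentile(q[:,2],[5,50,95]))
b=p[k&(p[:,2]<.005)&(p[:,2]>-.01)];print('bench z',np.median(b[:,2]))
print([ (r['score'],on_z(c,r['centre'],.007)) for r in ctrl.place_of('wrist','flat_plug_loose')[:2]])
E
```

```text
time_s: 18.68
ee_pos: [0.48, -0.0468, 0.067]
eef_rot: [3.133, -0.004, 1.298]
force: [-0.4, 0.4, -0.6]
grip_width: 0.0564
2287 ((490.98272705078125, -53.80827713012695), (34.02536392211914, 60.23850631713867), 77.1706771850586) [ 0.49245473 -0.05416336] [0.01069036 0.0141492  0.01568714]
1547 ((491.0870056152344, -54.00615310668945), (33.86593246459961, 60.02790451049805), 77.86763763427734) [ 0.50105734 -0.05602621] [0.0128828  0.01463052 0.01581682]
bench z 0.0017089969202263577
[(0.91, array([ 0.50444516, -0.05760403,  0.007     ]))]
```

Run:
```python
from go import *
plan(tilt([.504,-.057,.067],np.radians(77.5),0),1)
```

```text
1 rows of [-0.464  2.677  0.024  0.009 -0.004 -0.055]
[[np.float64(0.484), np.float64(-0.048), np.float64(0.067)], [np.float64(0.489), np.float64(-0.051), np.float64(0.067)], [np.float64(0.494), np.float64(-0.053), np.float64(0.067)], [np.float64(0.499), np.float64(-0.055), np.float64(0.067)], [np.float64(0.504), np.float64(-0.057), np.float64(0.067)]]
```

```bash
python3 -m inch '[-0.116,0.67,0.6,0.002,-0.001,-0.014,0.6, -0.116,0.67,0.6,0.002,-0.001,-0.014,0.6, -0.116,0.67,0.6,0.002,-0.001,-0.014,0.6, -0.116,0.67,0.6,0.003,-0.001,-0.013,0.6, 0,0,0.9,0,0,0,0.6, 0,0,0.9,0,0,0,0.6, 0,0,0.9,0,0,0,0.6, 0,0,0.9,0,0,0,0.6, 0,0,0.9,0,0,0,0.6, 0,0,0.9,0,0,0,0.6, 0,0,0.9,0,0,0,0.6, 0,0,0.6,0,0,0,0.6, 0,0,0.2,0,0,0,0.6, 0,0,0,0,0,0,0.6]' 20;python3 f.py
```

```text
time_s: 20.52
ee_pos: [0.5046, -0.0577, -0.0277]
eef_rot: [-3.141, 0.001, 1.354]
force: [-1.0, 0.5, -0.6]
grip_width: 0.0566
toolF [ 0.28 -1.12  0.55] M [-0.081  0.026 -0.002] 0.05664814256283548
```

```bash
python3 -m inch '[0,0,0,0,0,0,0.45, 0,0,0,0,0,0,0.38, 0,0,0,0,0,0,0.3, 0,0,0,0,0,0,0.2, 0,0,0,0,0,0,0.2, 0,0,-1,0,0,0,0.2, 0,0,-2,0,0,0,0.2, 0,0,-3,0,0,0,0.2, 0,0,-3,0,0,0,0.2, 0,0,-1,0,0,0,0.2]' 20
python3 - <<'E'
from go import *
t=np.radians(8.1);p=np.array([.4988,.3562])+.055*np.array([np.cos(t),np.sin(t)])
plan(tilt([*p,.06],np.radians(98.1),0),20)
E
```

```text
time_s: 21.78
ee_pos: [0.5053, -0.0577, 0.0741]
eef_rot: [3.139, 0.001, 1.354]
force: [0.3, -0.2, -1.4]
grip_width: 0.0337
20 rows of [ 2.127  0.161  0.07   0.     0.    -0.018]
[[np.float64(0.527), np.float64(0.025), np.float64(0.071)], [np.float64(0.543), np.float64(0.109), np.float64(0.068)], [np.float64(0.552), np.float64(0.193), np.float64(0.066)], [np.float64(0.556), np.float64(0.279), np.float64(0.063)], [np.float64(0.553), np.float64(0.364), np.float64(0.06)]]
```

```bash
python3 -m inch '[2.13,0.16,0.07,0,0,-0.018,0.2, 2.13,0.16,0.07,0,0,-0.018,0.2, 2.13,0.16,0.07,0,0,-0.018,0.2, 2.13,0.16,0.07,0,0,-0.018,0.2, 2.13,0.16,0.07,0,0,-0.018,0.2, 2.13,0.16,0.07,0,0,-0.018,0.2, 2.13,0.16,0.07,0,0,-0.018,0.2, 2.13,0.16,0.07,0,0,-0.018,0.2, 2.13,0.16,0.07,0,0,-0.018,0.2, 2.13,0.16,0.07,0,0,-0.018,0.2, 2.13,0.16,0.07,0,0,-0.018,0.2, 2.13,0.16,0.07,0,0,-0.018,0.2, 2.13,0.16,0.07,0,0,-0.018,0.2, 2.13,0.16,0.07,0,0,-0.018,0.2, 2.13,0.16,0.07,0,0,-0.018,0.2, 2.13,0.16,0.07,0,0,-0.018,0.2, 2.13,0.16,0.07,0,0,-0.018,0.2, 2.13,0.16,0.07,0,0,-0.018,0.2, 2.13,0.16,0.07,0,0,-0.018,0.2, 2.13,0.16,0.07,0,0,-0.018,0.2]'
python3 - <<'E'
from go import *
t=np.radians(8.1);p=np.array([.4988,.3562])+.055*np.array([np.cos(t),np.sin(t)])
plan(tilt([*p,-.020],np.radians(98.1),0),1)
E
```

```text
time_s: 24.28
ee_pos: [0.5558, 0.3656, 0.0578]
eef_rot: [-3.141, 0.001, 1.715]
force: [-0.1, 0.3, 0.4]
grip_width: 0.0331
1 rows of [-1.270e-01 -2.700e-01  7.781e+00 -1.000e-03  1.000e-03  3.000e-03]
[[np.float64(0.555), np.float64(0.365), np.float64(0.042)], [np.float64(0.555), np.float64(0.365), np.float64(0.027)], [np.float64(0.554), np.float64(0.365), np.float64(0.011)], [np.float64(0.554), np.float64(0.364), np.float64(-0.004)], [np.float64(0.553), np.float64(0.364), np.float64(-0.02)]]
```

```bash
python3 -m inch '[-0.13,-0.27,0.5,0,0,0.003,0.2, 0,0,1.2,0,0,0,0.2, 0,0,1.2,0,0,0,0.2, 0,0,1.2,0,0,0,0.2, 0,0,1.2,0,0,0,0.2, 0,0,1.2,0,0,0,0.2, 0,0,0.8,0,0,0,0.2, 0,0,0.4,0,0,0,0.2, 0,0,0.2,0,0,0,0.2, 0,0,0,0,0,0,0.2]';python3 f.py; python3 -m inch '[0,0,0,0,0,0,0.48, 0,0,0,0,0,0,0.48, 0,0,0,0,0,0,0.48, 0,0,-1,0,0,0,0.48, 0,0,-3,0,0,0,0.48, 0,0,-4,0,0,0,0.48, 0,0,-4,0,0,0,0.48]'
python3 - <<'E'
from go import *
# round plug b at (.483,.064): keep tool yaw near present
plan(tilt([.483,.064,.09],np.radians(90),0),14)
E
```

```text
time_s: 25.52
ee_pos: [0.5534, 0.3626, -0.0209]
eef_rot: [-3.141, 0.001, 1.711]
force: [-1.2, -0.2, -0.6]
grip_width: 0.0337
toolF [ 0.01 -1.2   0.55] M [-0.091  0.05  -0.   ] 0.03374058521385197
time_s: 26.4
ee_pos: [0.5534, 0.3626, 0.1009]
eef_rot: [-3.141, 0.0, 1.711]
force: [-0.2, 0.8, -0.8]
grip_width: 0.0453
14 rows of [-2.094 -0.651  0.079 -0.     0.     0.01 ]
[[np.float64(0.543), np.float64(0.302), np.float64(0.099)], [np.float64(0.53), np.float64(0.242), np.float64(0.097)], [np.float64(0.516), np.float64(0.182), np.float64(0.094)], [np.float64(0.5), np.float64(0.123), np.float64(0.092)], [np.float64(0.483), np.float64(0.064), np.float64(0.09)]]
```

```bash
python3 -m inch '[-2.1,-0.65,0.08,0,0,0.01,0.6, -2.1,-0.65,0.08,0,0,0.01,0.6, -2.1,-0.65,0.08,0,0,0.01,0.6, -2.1,-0.65,0.08,0,0,0.01,0.6, -2.1,-0.65,0.08,0,0,0.01,0.6, -2.1,-0.65,0.08,0,0,0.01,0.6, -2.1,-0.65,0.08,0,0,0.01,0.6, -2.1,-0.65,0.08,0,0,0.01,0.6, -2.1,-0.65,0.08,0,0,0.01,0.6, -2.1,-0.65,0.08,0,0,0.01,0.6, -2.1,-0.65,0.08,0,0,0.01,0.6, -2.1,-0.65,0.08,0,0,0.01,0.6, -2.1,-0.65,0.08,0,0,0.01,0.6, -2.1,-0.65,0.08,0,0,0.01,0.6, 0,0,0,0,0,0,0.6]'
cat > rp.py <<'E'
from go import *
import sys
x,y=float(sys.argv[1]),float(sys.argv[2])
c=cam('wrist');P=cloud(c).reshape(-1,3)
k=(np.hypot(P[:,0]-x,P[:,1]-y)<.03)
q=P[k&(P[:,2]>.027)&(P[:,2]<.05)]
r=cv2.minEnclosingCircle((q[:,:2]*1000).astype(np.float32));print(len(q),r,q.mean(0))
C=np.array(r[0])/1000
print([(round(s['score'],2),on_z(c,s['centre'],.015).round(4)) for s in ctrl.place_of('wrist','round_plug_a')[:3]])
plan(tilt([*C,.06],np.radians(88),0),1);plan(tilt([*C,-.027],np.radians(88),0),1)
E
python3 rp.py .483 .064
```

```text
time_s: 28.28
ee_pos: [0.4844, 0.0615, 0.0881]
eef_rot: [-3.141, 0.001, 1.569]
force: [0.0, 0.7, 0.6]
grip_width: 0.0564
688 ((484.242431640625, 68.13252258300781), 12.74177360534668) [0.48216401 0.06807448 0.03565593]
[(0.83, array([ 0.4616, -0.1712,  0.015 ])), (0.46, array([0.485 , 0.1469, 0.015 ]))]
1 rows of [ 5.300e-01 -6.900e-02  2.808e+00 -0.000e+00  1.000e-03  3.500e-02]
[[np.float64(0.485), np.float64(0.064), np.float64(0.082)], [np.float64(0.485), np.float64(0.065), np.float64(0.077)], [np.float64(0.484), np.float64(0.066), np.float64(0.071)], [np.float64(0.484), np.float64(0.067), np.float64(0.066)], [np.float64(0.484), np.float64(0.068), np.float64(0.06)]]
1 rows of [ 5.3300e-01 -6.9000e-02  1.1508e+01 -0.0000e+00  1.0000e-03  3.5000e-02]
[[np.float64(0.485), np.float64(0.064), np.float64(0.065)], [np.float64(0.485), np.float64(0.065), np.float64(0.042)], [np.float64(0.484), np.float64(0.066), np.float64(0.019)], [np.float64(0.484), np.float64(0.067), np.float64(-0.004)], [np.float64(0.484), np.float64(0.068), np.float64(-0.027)]]
```

```bash
python3 -m inch '[0.27,-0.035,0.8,0,0,0.018,0.6, 0.26,-0.034,0.8,0,0,0.017,0.6, 0,0,1.2,0,0,0,0.6, 0,0,1.2,0,0,0,0.6, 0,0,1.2,0,0,0,0.6, 0,0,1.2,0,0,0,0.6, 0,0,1.2,0,0,0,0.6, 0,0,1.2,0,0,0,0.6, 0,0,1.2,0,0,0,0.6, 0,0,1.0,0,0,0,0.6, 0,0,0.5,0,0,0,0.6, 0,0,0,0,0,0,0.4, 0,0,0,0,0,0,0.3, 0,0,0,0,0,0,0.2, 0,0,0,0,0,0,0.15, 0,0,0,0,0,0,0.15, 0,0,-1,0,0,0,0.15, 0,0,-3,0,0,0,0.15, 0,0,-4,0,0,0,0.15, 0,0,-4,0,0,0,0.15]' 20;python3 f.py
python3 - <<'E'
from go import *
t=np.radians(-2.3);p=np.array([.4661,-.358])+np.array([[np.cos(t),-np.sin(t)],[np.sin(t),np.cos(t)]])@[.027,0]
print(p);plan(tilt([*p,.09],np.radians(87.7),0),20)
E
```

```text
time_s: 30.88
ee_pos: [0.4839, 0.0681, 0.0947]
eef_rot: [-3.141, 0.001, 1.536]
force: [0.4, 0.2, 0.4]
grip_width: 0.0255
toolF [ 0.23  0.41 -0.36] M [-0.077  0.094  0.007] 0.0254760233323956
[ 0.49307825 -0.35908356]
20 rows of [-2.133  0.126  0.024 -0.     0.     0.   ]
[[np.float64(0.486), np.float64(-0.017), np.float64(0.094)], [np.float64(0.488), np.float64(-0.103), np.float64(0.093)], [np.float64(0.49), np.float64(-0.188), np.float64(0.092)], [np.float64(0.491), np.float64(-0.274), np.float64(0.091)], [np.float64(0.493), np.float64(-0.359), np.float64(0.09)]]
```

```bash
python3 -m inch '[-2.13,0.126,0.02,0,0,0,0.15, -2.13,0.126,0.02,0,0,0,0.15, -2.13,0.126,0.02,0,0,0,0.15, -2.13,0.126,0.02,0,0,0,0.15, -2.13,0.126,0.02,0,0,0,0.15, -2.13,0.126,0.02,0,0,0,0.15, -2.13,0.126,0.02,0,0,0,0.15, -2.13,0.126,0.02,0,0,0,0.15, -2.13,0.126,0.02,0,0,0,0.15, -2.13,0.126,0.02,0,0,0,0.15, -2.13,0.126,0.02,0,0,0,0.15, -2.13,0.126,0.02,0,0,0,0.15, -2.13,0.126,0.02,0,0,0,0.15, -2.13,0.126,0.02,0,0,0,0.15, -2.13,0.126,0.02,0,0,0,0.15, -2.13,0.126,0.02,0,0,0,0.15, -2.13,0.126,0.02,0,0,0,0.15, -2.13,0.126,0.02,0,0,0,0.15, -2.13,0.126,0.02,0,0,0,0.15, -2.13,0.126,0.02,0,0,0,0.15]'
python3 - <<'E'
from go import *
plan(tilt([.4931,-.3591,-.021],np.radians(87.7),0),1)
E
```

```text
time_s: 33.38
ee_pos: [0.4944, -0.3599, 0.0891]
eef_rot: [-3.141, 0.001, 1.536]
force: [0.3, -0.1, -0.6]
grip_width: 0.0254
1 rows of [ 8.1000e-02 -1.2600e-01  1.1012e+01 -1.0000e-03  1.0000e-03  5.0000e-03]
[[np.float64(0.494), np.float64(-0.36), np.float64(0.067)], [np.float64(0.494), np.float64(-0.36), np.float64(0.045)], [np.float64(0.494), np.float64(-0.359), np.float64(0.023)], [np.float64(0.493), np.float64(-0.359), np.float64(0.001)], [np.float64(0.493), np.float64(-0.359), np.float64(-0.021)]]
```

```bash
python3 -m inch '[0.08,-0.13,0.8,0,0,0.005,0.15, 0,0,1.3,0,0,0,0.15, 0,0,1.3,0,0,0,0.15, 0,0,1.3,0,0,0,0.15, 0,0,1.3,0,0,0,0.15, 0,0,1.3,0,0,0,0.15, 0,0,1.3,0,0,0,0.15, 0,0,1.2,0,0,0,0.15, 0,0,0.7,0,0,0,0.15, 0,0,0.3,0,0,0,0.15, 0,0,0.1,0,0,0,0.15, 0,0,0,0,0,0,0.15, 0,0,0,0,0,0,0.42, 0,0,0,0,0,0,0.42, 0,0,0,0,0,0,0.42, 0,0,-1,0,0,0,0.42, 0,0,-3,0,0,0,0.42, 0,0,-4,0,0,0,0.42, 0,0,-4,0,0,0,0.42]'
python3 - <<'E'
from go import *
plan(tilt([.461,-.170,.09],np.radians(88),0),8)
E
```

```text
time_s: 35.75
ee_pos: [0.4931, -0.3576, 0.1022]
eef_rot: [-3.142, 0.001, 1.531]
force: [0.2, 0.0, 0.1]
grip_width: 0.039
8 rows of [ 2.328e+00 -4.890e-01  1.520e-01 -0.000e+00  0.000e+00 -1.000e-03]
[[np.float64(0.487), np.float64(-0.32), np.float64(0.1)], [np.float64(0.48), np.float64(-0.283), np.float64(0.097)], [np.float64(0.474), np.float64(-0.245), np.float64(0.095)], [np.float64(0.467), np.float64(-0.208), np.float64(0.092)], [np.float64(0.461), np.float64(-0.17), np.float64(0.09)]]
```

```bash
python3 -m inch '[2.33,-0.49,0.15,0,0,0,0.6, 2.33,-0.49,0.15,0,0,0,0.6, 2.33,-0.49,0.15,0,0,0,0.6, 2.33,-0.49,0.15,0,0,0,0.6, 2.33,-0.49,0.15,0,0,0,0.6, 2.33,-0.49,0.15,0,0,0,0.6, 2.33,-0.49,0.15,0,0,0,0.6, 2.33,-0.49,0.15,0,0,0,0.6, 0,0,0,0,0,0,0.6]'
python3 rp.py .461 -.171
```

```text
time_s: 36.88
ee_pos: [0.4614, -0.1687, 0.0885]
eef_rot: [-3.141, 0.001, 1.532]
force: [0.1, 0.1, 0.8]
grip_width: 0.0563
684 ((461.7066955566406, -171.77816772460938), 12.875961303710938) [ 0.45952032 -0.17167098  0.03546153]
[(0.89, array([ 0.497 , -0.3623,  0.015 ])), (0.58, array([ 0.4607, -0.1731,  0.015 ]))]
1 rows of [-1.690e-01  7.000e-03  2.853e+00  0.000e+00  1.000e-03 -5.000e-03]
[[np.float64(0.462), np.float64(-0.17), np.float64(0.083)], [np.float64(0.462), np.float64(-0.171), np.float64(0.077)], [np.float64(0.462), np.float64(-0.171), np.float64(0.071)], [np.float64(0.462), np.float64(-0.171), np.float64(0.066)], [np.float64(0.462), np.float64(-0.172), np.float64(0.06)]]
1 rows of [-1.6400e-01  6.0000e-03  1.1553e+01  0.0000e+00  1.0000e-03 -5.0000e-03]
[[np.float64(0.462), np.float64(-0.17), np.float64(0.065)], [np.float64(0.462), np.float64(-0.171), np.float64(0.042)], [np.float64(0.462), np.float64(-0.171), np.float64(0.019)], [np.float64(0.462), np.float64(-0.171), np.float64(-0.004)], [np.float64(0.462), np.float64(-0.172), np.float64(-0.027)]]
```

```bash
python3 -m inch '[-0.16,0,0.8,0,0,0,0.6, 0,0,0.9,0,0,0,0.6, 0,0,1.2,0,0,0,0.6, 0,0,1.2,0,0,0,0.6, 0,0,1.2,0,0,0,0.6, 0,0,1.2,0,0,0,0.6, 0,0,1.2,0,0,0,0.6, 0,0,1.2,0,0,0,0.6, 0,0,1.2,0,0,0,0.6, 0,0,1.0,0,0,0,0.6, 0,0,0.5,0,0,0,0.6, 0,0,0,0,0,0,0.4, 0,0,0,0,0,0,0.3, 0,0,0,0,0,0,0.2, 0,0,0,0,0,0,0.15, 0,0,0,0,0,0,0.15, 0,0,-1,0,0,0,0.15, 0,0,-3,0,0,0,0.15, 0,0,-4,0,0,0,0.15, 0,0,-4,0,0,0,0.15]' 20;python3 f.py
python3 - <<'E'
from go import *
plan(tilt([.4391,-.3569,.09],np.radians(87.7),0),10)
E
```

```text
time_s: 39.48
ee_pos: [0.4611, -0.1713, 0.0938]
eef_rot: [-3.141, 0.001, 1.531]
force: [-0.1, -0.8, 0.0]
grip_width: 0.0254
toolF [-0.85 -0.03 -0.02] M [-0.127  0.13  -0.028] 0.025408327992531992
10 rows of [-1.863 -0.146  0.039 -0.     0.     0.   ]
[[np.float64(0.457), np.float64(-0.208), np.float64(0.093)], [np.float64(0.452), np.float64(-0.246), np.float64(0.092)], [np.float64(0.448), np.float64(-0.283), np.float64(0.092)], [np.float64(0.444), np.float64(-0.32), np.float64(0.091)], [np.float64(0.439), np.float64(-0.357), np.float64(0.09)]]
```

```bash
python3 -m inch '[-1.86,-0.146,0.04,0,0,0,0.15, -1.86,-0.146,0.04,0,0,0,0.15, -1.86,-0.146,0.04,0,0,0,0.15, -1.86,-0.146,0.04,0,0,0,0.15, -1.86,-0.146,0.04,0,0,0,0.15, -1.86,-0.146,0.04,0,0,0,0.15, -1.86,-0.146,0.04,0,0,0,0.15, -1.86,-0.146,0.04,0,0,0,0.15, -1.86,-0.146,0.04,0,0,0,0.15, -1.86,-0.146,0.04,0,0,0,0.15, 0,0,0,0,0,0,0.15]'
python3 - <<'E'
from go import *
plan(tilt([.4391,-.3569,-.021],np.radians(87.7),0),1)
E
```

```text
time_s: 40.85
ee_pos: [0.439, -0.3578, 0.088]
eef_rot: [-3.141, 0.001, 1.53]
force: [-0.1, -0.3, 0.4]
grip_width: 0.0256
1 rows of [ 9.5000e-02  1.1000e-02  1.0899e+01 -1.0000e-03  1.0000e-03 -1.0000e-03]
[[np.float64(0.439), np.float64(-0.358), np.float64(0.066)], [np.float64(0.439), np.float64(-0.357), np.float64(0.044)], [np.float64(0.439), np.float64(-0.357), np.float64(0.023)], [np.float64(0.439), np.float64(-0.357), np.float64(0.001)], [np.float64(0.439), np.float64(-0.357), np.float64(-0.021)]]
```

```bash
python3 -m inch '[0.09,0,0.8,0,0,0,0.15, 0,0,1.3,0,0,0,0.15, 0,0,1.3,0,0,0,0.15, 0,0,1.3,0,0,0,0.15, 0,0,1.3,0,0,0,0.15, 0,0,1.3,0,0,0,0.15, 0,0,1.3,0,0,0,0.15, 0,0,1.2,0,0,0,0.15, 0,0,0.7,0,0,0,0.15, 0,0,0.2,0,0,0,0.15, 0,0,0,0,0,0,0.15, 0,0,0,0,0,0,0.42, 0,0,0,0,0,0,0.42, 0,0,0,0,0,0,0.42, 0,0,-1,0,0,0,0.42, 0,0,-3,0,0,0,0.42, 0,0,-4,0,0,0,0.42, 0,0,-4,0,0,0,0.42, 3,-2,-3,0,0,0,0.42, 3,-2,-3,0,0,0,0.42]'
python3 -m inch '[3.5,-1,-2,0,0,0,0.42, 3.5,-1,0,0,0,0,0.42, 3.5,-1,0,0,0,0,0.42, 3.5,-1,0,0,0,0,0.42, 0,0,0,0,0,0,0.42, 0,0,0,0,0,0,0.42]'
python3 - <<'E'
from go import *
c=cam('top');P=cloud(c);a=c[0][110:320,60:480];save('t3.png',cv2.resize(a,(800,400)))
def st(nm,C,yaw,hx,hy,sl):
    w=P[sl].reshape(-1,3);t=np.radians(yaw);Rm=np.array([[np.cos(t),np.sin(t)],[-np.sin(t),np.cos(t)]])
    l=(w[:,:2]-C)@Rm.T;k=(w[:,2]>.0125)&(w[:,2]<.15)&(abs(l[:,0])<hx)&(abs(l[:,1])<hy)
    print(nm,k.sum(),'max z',np.percentile(w[k,2],[50,99]).round(3))
    for s in(-1,1):
        j=k&(s*l[:,0]>0);print('  half',s,j.sum(),l[j].mean(0).round(3),'z',np.percentile(w[j,2],[50,99]).round(3))
st('tray',[.4988,.3562],8.1,.074,.038,np.s_[185:275,88:145]);st('bin',[.4661,-.358],-2.3,.048,.045,np.s_[205:280,390:460])
E
```

```text
time_s: 43.35
ee_pos: [0.4012, -0.2934, 0.1628]
eef_rot: [3.141, 0.001, 1.531]
force: [1.0, -0.2, 0.3]
grip_width: 0.0394
time_s: 44.1
ee_pos: [0.3677, -0.1532, 0.1817]
eef_rot: [3.141, 0.001, 1.531]
force: [-0.1, -0.1, -0.2]
grip_width: 0.0397
tray 588 max z [0.017 0.022]
  half -1 294 [-0.048 -0.004] z [0.017 0.022]
  half 1 294 [ 0.044 -0.003] z [0.017 0.022]
bin 231 max z [0.035 0.051]
  half -1 99 [-0.026  0.003] z [0.036 0.051]
  half 1 132 [0.025 0.003] z [0.035 0.052]
```

View pics/t3.png

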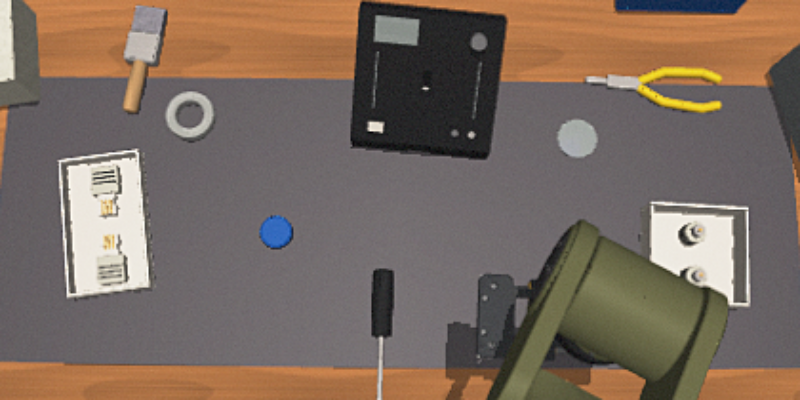

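The tray holds both flat plugs lying flat (105,185 and 110,265). The bin holds both round ones standing (693,232 and 697,275). The socket is empty and the bystanders look untouched.

```bash
python3 -c "
from station import ctrl
print(ctrl.hand_in())"
```

```text
the job is handed in; nothing more can be done
None
```

The job is done and handed in at about 44 s on the robot's clock, inside the 72 s limit.

- **Seated plug:** I gripped it softly and centred, then pulled it straight out along the face's normal. Between rows I read about 8 N along the pull and 2 N sideways; I only had readings at those stops, so I did not see the peak. I set it blade-first and tilted in the tray, where it toppled flat.
- **Other plugs:** the second flat plug went flat into the tray. Both round plugs went upright into the bin.
- **Last checks (top camera):**
  - Both flat plugs lie flat, with tops about 17–18 mm up on the 4 mm floor.
  - Both round plugs stand on the bin floor.
  - The socket is empty, the other things look unmoved, and the hand was clear of everything.

**Disagreed with the description:** the fingertips end about 34 mm behind the reported TCP, not at it. Because of this my first close met nothing, above the plug's head. Both the wrist and scene cameras confirmed the offset, and I allowed for it from then on.

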